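# Feed two small sample mounts into the loading channel

### The job

One small resin mount already lies on the white tilting tray of the feeder. Take the other small mount, the 30 mm one that stands in the flat sample tray among wider 40 mm ones, and set it down flat on the tilting tray, in the open part near the handle; then lift the tilting tray by its black handle until both mounts slide past the steel guide rail, one behind the other, down into the sloping channel, and lower the tray level again.

Things in the scene. Friction and masses are not known exactly. Their poses are not given: they have to be found in the camera images.
- feeder: Feeder, fixed to the worktop: grey base 124 x 256 mm carrying a white tilting tray and a sloping channel. Origin on the worktop under the middle of the tray's hinge line, which runs along x, 62 mm up, level with the tray's floor. y points from the hinge along the tray to its handle, z up. The tray is 104 mm wide inside (x -52 to 52), 165 mm long (y 0 to 165), its walls 14 mm high
- channel (a point): Middle of the floor of the fixed aluminium channel, 41 mm wide inside, which falls away from the hinge at 28 degrees for 82 mm to a stop; walls 20 mm high. Uphill of it, across the level tray, a steel guide rail 16 mm high slants from (x, y) = (-52, 85) to (13, 0) mm in the feeder's frame and leaves a 39 mm gate at the hinge. Floors are slick: mounts slide from about 15 degrees, along the rail from about 22
- tray (a joint): Tilt of the tray about its hinge, rad: 0 = level, resting on its posts; grows as the handle end is lifted, up to a stop at 0.70. The tray weighs 0.33 kg, turns easily with some damping and sinks back to level by itself when let go
- handle (a point): Point to grip on the tray's black handle, a round rod 14 mm thick and 70 mm long that sticks out level from the middle of the tray's high end along the feeder's y. The point is on its axis, 213 mm from the hinge line and 7 mm above the tray's floor (69 mm up when level), with about 35 mm of free rod on each side; it moves with the tray
- tray_load (a point): Point on the floor of the tray in the middle of its open part, 125 mm from the hinge line (x = 0), at a height of 62 mm when the tray is level: a free place to set the second mount down; side walls are 52 mm away, the end wall 40 mm
- waiting_mount (a point): Centre of the small mount that already lies flat on the tilting tray, lower down, between the slanting guide rail and the side wall oppo a beige resin disc 30 mm in diameter, 24 mm high
- loose_mount (a point): Centre of the other small mount, a black resin disc 30 mm in diameter and 21 mm high. It stands flat in the shallow fixed sample tray (200 x 300 mm, walls 23 mm high, floor 3 mm above the worktop) ahead of the robot, to the right of the feeder; its centre is 10.5 mm above its underside and 14 mm above the worktop. The two 40 mm discs and the vial in the same tray are not wanted
Mind the look-alikes: they are no part of the job. What is shaped like the part that bears loose_mount but yellow is not meant.

How it is judged:
On the way, in this order (a step that is already met when the one before it is completed fails the run):
1. the second small mount lies flat on the level tray (x of loose_mount in the frame of feeder between -0.05 and 0.05 m and y of loose_mount in the frame of feeder between 0.02 and 0.16 m and z of loose_mount in the frame of feeder between 0.066 and 0.077 m and angle between loose_mount's own z axis and vertical below 0.15 rad and value of joint tray below 0.08 rad), for 0.2 s.
2. with the tray tilted (over 0.25 rad) both mounts have slid into the channel (value of joint tray above 0.25 rad and y of each of loose_mount, waiting_mount in the frame of feeder below -0.014 m and z of each of loose_mount, waiting_mount in the frame of feeder below 0.07 m), for 0.1 s.
At the end, for the whole second after the job is handed in: Both small mounts lie flat in the sloping channel, one behind the other, each with its centre at least 14 mm past the hinge line and inside the channel's walls, and the tray is level again (within 0.06 rad) (value of joint tray below 0.06 rad and y of loose_mount in the frame of feeder between -0.08 and -0.014 m and x of loose_mount in the frame of feeder between 0.017 and 0.048 m and z of loose_mount in the frame of feeder between 0.015 and 0.07 m and angle between each of loose_mount, waiting_mount's own z axis and vertical below 0.75 rad and y of waiting_mount in the frame of feeder between -0.08 and -0.014 m and x of waiting_mount in the frame of feeder between 0.017 and 0.048 m and z of waiting_mount in the frame of feeder between 0.015 and 0.07 m); the robot touches nothing.
It also fails if it takes over 51 s, if anything falls off the work surface, if the arm or the gripper's body presses on something with over 40 N, if the wrist force passes 120 N, or if a joint passes its speed limit or range.

### The arm

A 6-joint arm with a two-finger parallel gripper is mounted at the origin on a cart in front of the work surface, level with it; the furniture and walls round the work are solid. World frame = base frame: x ahead of the robot, y to its left, z up, the work surface at z = 0. Lengths are in m, angles in rad, forces in N, time in s.
With the tool pointing down it reaches from about 0.325 to 0.9 m from the base axis. Payload 6.1 kg.
Tool frame: the origin (TCP) lies on the mounting face of the last link; the fingertips stand 173 mm ahead of it and the grasp point (between the pads) lies 155 mm ahead of it; z points along the fingers, y is the line along which they close (so a half turn about z gives the same grasp; the last joint's range is limited). The gripper opens to 85 mm and grips with 20 to 120 N. Pads are 22 mm wide; open, the fingers measure 114 mm over their backs; the gripper's body (76 mm by 85 mm) begins 54 mm behind the grasp point. The pads swing forward as they close: fully open they stand 13 mm farther back than shut.
Start: joints at [-1.442, 0.22, 1.526, -0, 1.395, -0.126], TCP at [0.158, -0.605, 0.405] pointing down, gripper open.
Joint ranges: [-2.98, 2.98], [-0.91, 2.08], [0.09, 2.57], [-1.24, 4.39], [0.2, 2.65], [-2.68, 2.68]. Speed limits (rad/s): [2.57, 2.57, 3.01, 3.14, 3.14, 3.14].

### API

Orientations are given as a unit quaternion [x, y, z, w].
In Python, from cell import ctrl, effector, get_obs, viewer, sign_off gives the robot as it stands. Calls block until the motion is done:
- ctrl.reach(position, orientation): joint-space move of the TCP to a pose.
- ctrl.movel(position, orientation=None, velocity=0.15): straight line of the TCP; orientation=None keeps the orientation; velocity is the mean speed in m/s.
- ctrl.movej(angles): joint-space move.
- effector.move_gripper(opening): opening from 0.0 (shut) to 1.0 (fully open); the grip force is fixed at half the most; returns when the fingers have stopped.
- ctrl.sleep(seconds).
- ctrl.ik(position, orientation): joint angles nearest the present ones, or None.
- get_obs(): the state.
- viewer.read_camera(name): name is "side" or "top" or "wrist"; returns the picture (480x640x3 uint8, blue, green, red); there is no depth.
- viewer.calibration(name): a dict with "intrinsics" (3x3 intrinsics, pixels), "world_from_camera" (4x4, takes a point from camera to world coordinates). Camera axes: x right, y down, z forward; pixel columns grow to the right and rows downward; lengths in m; the calibration is good to about 2 mm. A picture is of the moment at which its call begins: read the wrist's pose just before it. calibration takes no time and is no camera call; for the wrist camera it gives the pose at the moment of the call.
A pose or a line that the arm cannot do raises ctrl.MotionError and nothing moves.
- sign_off(): hands the job in; it is judged then, once.
The state is a dict: "time": time; "joints": joint angles; "qvel": joint speeds; "effort": joint torques, N m; "eef_pos": TCP position; "tcp_rot": TCP orientation; "contact_force": force on the tool from outside, world axes, zero at the start; "torque": the same for the moment, N m; "grip_width": opening from 0.0 (shut) to 1.0 (fully open); "grasp_force": force on a finger pad.
Only numpy, scipy, OpenCV 4.12 (cv2) and the standard library are available. Lean on these libraries where they do the work, as an engineer would, in place of code of your own. Each camera call takes 0.05 s, during which the arm holds its last target. There are 200 camera calls.

## Working session

There is one attempt and no reset: what is moved stays moved. The work goes in short steps, each a Python script; the robot and the scene stay as the last script left them, time stands still between calls to the robot, and variables do not carry over. Pictures are saved under pics/ and viewed, at most 10 in all, crops included, and the job is handed in when it is done.

```bash
mkdir -p pics; ls; python3 - <<'E'
from cell import viewer,get_obs
import cv2,numpy as np
for n in("top","side"):
    cv2.imwrite(f"pics/{n}0.png",viewer.read_camera(n)); c=viewer.calibration(n); print(n,np.round(c["intrinsics"],1).tolist(),np.round(c["world_from_camera"],3).tolist())
o=get_obs();print(o["time"],o["tcp_rot"],o["contact_force"])
E
```

```text
pics
top [[446.4, 0.0, 319.8], [0.0, 446.4, 243.3], [0.0, 0.0, 1.0]] [[0.015, -0.989, 0.146, 0.415], [-1.0, -0.014, 0.007, 0.019], [-0.005, -0.146, -0.989, 1.017], [0.0, 0.0, 0.0, 1.0]]
side [[510.8, 0.0, 317.2], [0.0, 510.8, 234.9], [0.0, 0.0, 1.0]] [[0.903, -0.295, 0.313, 0.251], [-0.43, -0.604, 0.671, -0.631], [-0.009, -0.741, -0.672, 0.737], [0.0, 0.0, 0.0, 1.0]]
0.1 [ 9.91897656e-01  1.27036575e-01 -3.95628106e-07 -8.65606832e-04] [-0.0625112   0.83270636  0.41636061]
```

View pics/top0.png

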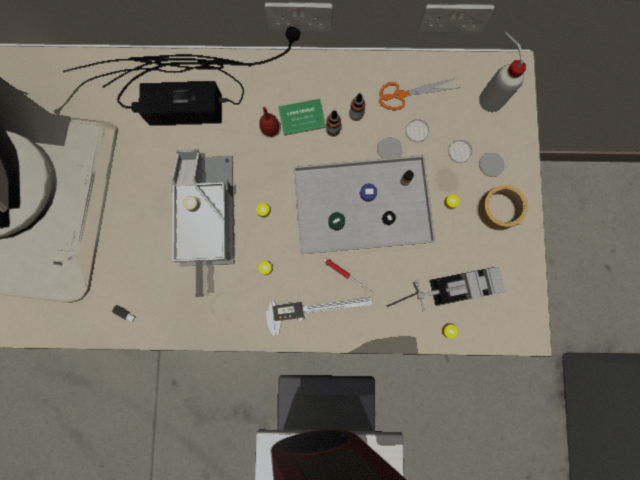

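View pics/side0.png

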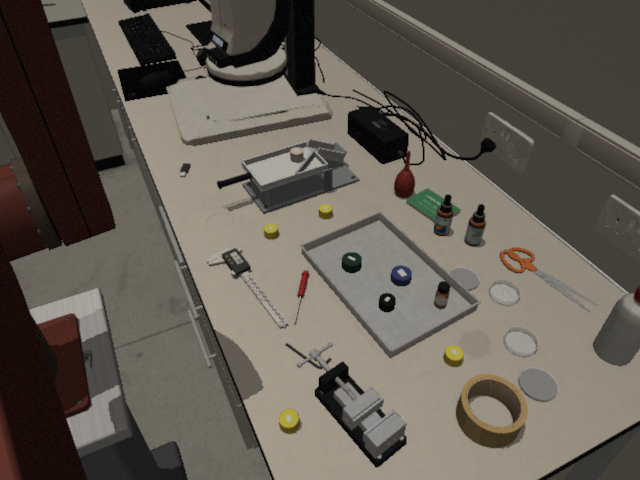

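The top view shows these look-alikes:
- Black disc (389,218), small, at side (387,301).
- Green disc (337,221) and blue disc (369,192), both 40 mm.
- Vial (407,178).
- Yellow discs (263,210), (265,268), (452,201) and (450,331).

I choose the black disc. The feeder is at (203,210), its handle points towards the robot at about (199,278), and the waiting mount is at (191,204). Next are the close crops.

```bash
cat > h.py <<'E'
import cv2,numpy as np
from cell import ctrl,effector,get_obs,viewer,sign_off
from scipy.spatial.transform import Rotation as R
def ray(n,p,c=None):
    c=c or viewer.calibration(n);T=np.array(c["world_from_camera"]);K=np.array(c["intrinsics"])
    return T[:3,3],T[:3,:3]@np.linalg.solve(K,[p[0],p[1],1.])
def onz(n,p,z,c=None):
    o,d=ray(n,p,c);return o+d*(z-o[2])/d[2]
def tri(p,q):
    (a,u),(b,v)=ray("top",p),ray("side",q)
    s=np.linalg.lstsq(np.c_[u,-v],b-a,rcond=None)[0];P,Q=a+u*s[0],b+v*s[1]
    return (P+Q)/2,np.linalg.norm(P-Q)
def project(n,P,c=None):
    c=c or viewer.calibration(n);T=np.linalg.inv(c["world_from_camera"]);q=c["intrinsics"]@(T[:3,:3]@P+T[:3,3]);return q[:2]/q[2]
def blob(img,mask,box):
    x,y,w,h=box;n,l,s,c=cv2.connectedComponentsWithStats(mask[y:y+h,x:x+w].astype(np.uint8))
    i=1+np.argmax(s[1:,4]);return c[i]+[x,y],s[i,4],s[i,:4]
E
python3 - <<'E'
from h import *
t=cv2.imread("pics/top0.png");s=cv2.imread("pics/side0.png")
big=lambda i,x,y,w,h,W,H:cv2.resize(i[y:y+h,x:x+w],(W,H),interpolation=cv2.INTER_CUBIC)
a=big(t,160,140,80,160,300,600);b=big(s,210,130,160,90,498,280);d=big(s,350,270,80,50,498,320)
cv2.imwrite("pics/c1.png",np.hstack([a,np.vstack([b,d])]))
for im,n,box in((t,"top",(375,205,30,26)),(s,"side",(372,287,30,28))):
    c,ar,bb=blob(im,im.max(2)<60,box);print(n,c,ar,bb,onz(n,c,.02))
E
```

```text
top [388.1588785  217.68224299] 107 [ 7  6 14 14] [ 0.62375565 -0.12774203  0.02      ]
side [386.41176471 302.69683258] 221 [ 7  6 16 19] [ 0.6191823  -0.13543898  0.02      ]
```

View pics/c1.png

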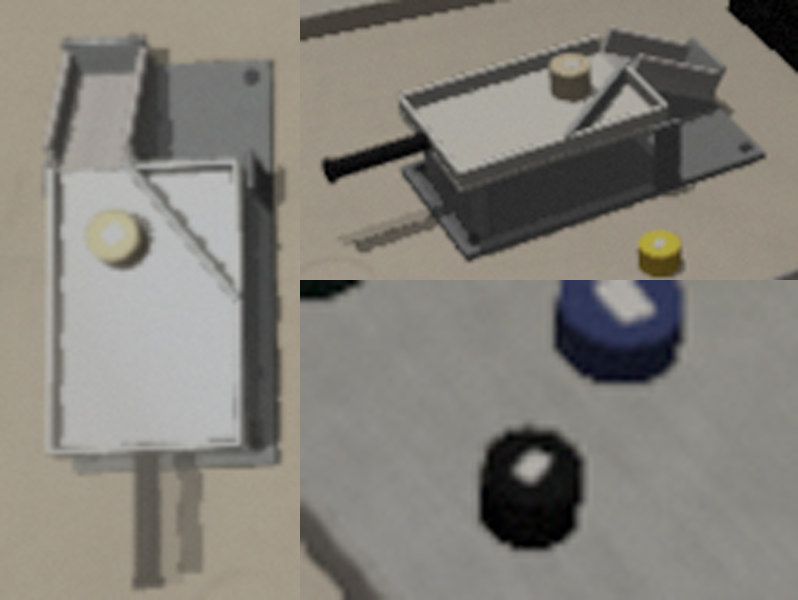

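The crop shows the black disc (side 387,301) clearly narrower than the blue one, so the choice holds. The tray rim corners are at about top (173.5,184.5), (224.5,182.5), (224,260.5) and (173,261.5). The handle runs from (199.3,261.5) to (199.4,296).

```bash
python3 - <<'E'
from h import *
A=lambda x,y:(160+x/3.75-.37,140+y/3.75-.37)
S=lambda x,y:(210+x/3.1125-.34,130+y/3.111-.34)
for k,p in dict(hl=(50,168),hr=(242,160),fr=(242,452),fl=(48,455)).items(): print(k,onz("top",A(*p),.076))
for k,p in dict(root=(147,455),tip=(148,585)).items(): print(k,onz("top",A(*p),.069))
print("mount",onz("top",A(112,236),.086))
for k,p,q in(("tip",(148,585),(332,168)),("root",(147,455),(424,144)),("mount",(112,236),(571,62)),("fl",(48,455),(403,98)),("fr",(242,452),(460,183)),("hr",(242,160),(664,104))):print(k,*tri(A(*p),S(p and q[0]-300,q[1])))
print(tri((389,218),(386.4,298)))
d=[.158,-.605,.405]
o=get_obs();print(R.from_quat(o["tcp_rot"]).as_matrix().round(3))
c=viewer.calibration("wrist");print(np.round(c["world_from_camera"],3),c["intrinsics"][0][0])
E
```

```text
hl [0.67928787 0.34795625 0.076     ]
hr [0.68559094 0.23661491 0.076     ]
fr [0.51529548 0.22869423 0.076     ]
fl [0.51199285 0.3384899  0.076     ]
root [0.51353439 0.28435953 0.069     ]
tip [0.43999112 0.27976131 0.069     ]
mount [0.63698873 0.3064904  0.086     ]
tip [0.44082081 0.2789605  0.07111   ] 0.0018223826521703212
root [0.5130753  0.28577201 0.06476285] 0.0018527236575260435
mount [0.63733366 0.30604903 0.08694466] 0.0011668435494822105
fl [0.51403923 0.3397366  0.07114284] 0.003195993588795356
fr [0.51767458 0.23085955 0.06484462] 0.002466488517063908
hr [0.68302671 0.23646602 0.07874087] 0.0036060637129697068
(array([ 0.62231097, -0.12904302,  0.02464804]), np.float64(0.0004873224037187295))
[[ 0.968  0.252 -0.   ]
 [ 0.252 -0.968  0.002]
 [ 0.    -0.002 -1.   ]]
[[ 0.251 -0.928 -0.276  0.228]
 [-0.968 -0.241 -0.071 -0.586]
 [-0.001  0.285 -0.959  0.373]
 [ 0.     0.     0.     1.   ]] 413.6509142087304
```

Checks: the disc top triangulates to z = 24.6 mm (expected 24.5). The tray rim, handle and mount heights all agree, and the tray is about 168 mm long and 111 mm wide outside. Feeder yaw comes out near 3.1°, with the hinge middle at (0.683, 0.293). Next I check IK and pick the disc.

```bash
cat >> h.py <<'E'
a=np.radians(3.1);yf=np.array([-np.cos(a),-np.sin(a),0]);xf=np.array([yf[1],-yf[0],0]);H=np.array([.683,.2927,.062])
Rf=np.c_[-yf,-xf,[0,0,-1]]
def feeder(P): d=np.asarray(P)-H;return np.round([d@xf,d@yf,d[2]+.062],4)
def hand(th,off=0.,back=.155):
    M=R.from_rotvec(xf*th).as_matrix();Q=M@Rf
    return H+M@(yf*.213+np.array([0,0,.007]))-Q[:,2]*(back+off),R.from_matrix(Q).as_quat()
def stat(s=""):
    o=get_obs();print(s,round(o["time"],2),"F",np.round(o["contact_force"],1),"w",round(o["grip_width"],3),"gf",np.round(o["grasp_force"],1),"p",np.round(o["eef_pos"],4))
E
python3 - <<'E'
from h import *
for t in(0,.3,.6,.66):print(t,ctrl.ik(*hand(t)))
q=[1,0,0,0];p=np.array([.622,-.129,.27])
stat();ctrl.reach(p,q);effector.move_gripper(.65);stat()
ctrl.movel([p[0],p[1],.178],velocity=.12);stat("down")
effector.move_gripper(0.);stat("grip")
ctrl.movel(p,velocity=.15);stat("up")
cv2.imwrite("pics/w1.png",viewer.read_camera("wrist"))
E
```

```text
0 [ 3.94906885e-01  2.43232883e-01  1.86654335e+00 -4.44089210e-16
  1.03181642e+00  1.91159800e+00]
0.3 [0.34012779 0.38070722 1.58728259 0.08396788 1.46247282 1.83558796]
0.6 [0.29684952 0.6019037  1.2492955  0.14267798 1.87368272 1.81521812]
0.66 [0.28959181 0.65443923 1.17413018 0.15493725 1.95530758 1.81664388]
 0.1 F [-0.1  0.8  0.4] w 0.998 gf 0.0 p [ 0.1575 -0.6046  0.4037]
 2.92 F [-0.7  0.5 -0.5] w 0.65 gf 0.0 p [ 0.622  -0.1292  0.27  ]
down 3.83 F [-0.1  0.2  0.1] w 0.65 gf 0.0 p [ 0.6225 -0.1292  0.1788]
grip 4.19 F [-0.6  0.6  6.4] w 0.332 gf 59.5 p [ 0.6227 -0.1292  0.1795]
up 4.96 F [-0.1 -0.4 -0.3] w 0.33 gf 59.1 p [ 0.6214 -0.1288  0.2689]
```

View pics/w1.png

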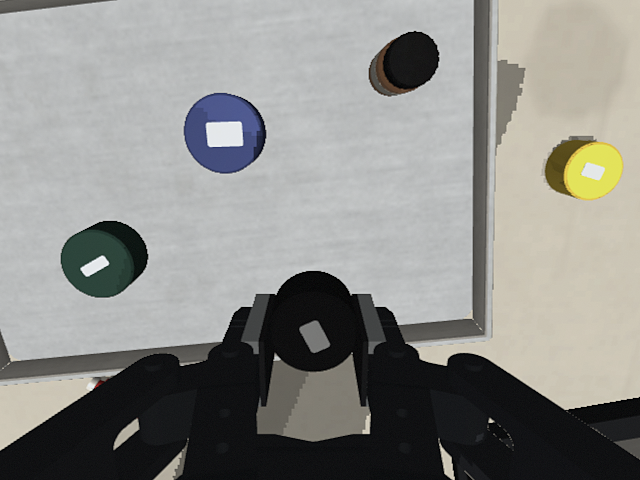

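The wrist picture shows the black disc held between the pads at (314,330), with the others untouched. Next I place it at tray_load.

```bash
python3 - <<'E'
from h import *
q=R.from_matrix(Rf).as_quat();p=H+yf*.125;p[2]=.34
ctrl.movel([.6214,-.1288,.33],velocity=.3)
ctrl.reach(p,q);stat()
ctrl.movel([p[0],p[1],.25],velocity=.15)
ctrl.movel([p[0],p[1],.2385],velocity=.03);stat("down")
effector.move_gripper(.6);stat("open")
ctrl.movel([p[0],p[1],.33],velocity=.15);stat()
effector.move_gripper(.75)
P,Q=hand(0,.09);ctrl.reach(P,Q);stat("over handle")
cv2.imwrite("pics/w2.png",viewer.read_camera("wrist"));s=viewer.read_camera("side");cv2.imwrite("pics/s2.png",cv2.resize(s[100:250,180:380],(800,600),interpolation=2))
print(project("wrist",H+yf*.213+[0,0,.007]),project("wrist",H+yf*.245+[0,0,.007]))
E
```

```text
6.91 F [-0.2 -0.4 -0.2] w 0.331 gf 59.1 p [0.5587 0.2849 0.3397]
down 8.19 F [ 0.2  1.  -0.1] w 0.329 gf 59.3 p [0.5581 0.2859 0.2384]
open 8.54 F [-0.6 -0.1 -0.7] w 0.597 gf 0.0 p [0.5582 0.2859 0.2386]
 9.3 F [-0.2 -0.4 -0.3] w 0.599 gf 0.0 p [0.5578 0.2858 0.3291]
over handle 10.03 F [ 0.1 -0.1  0.1] w 0.747 gf 0.0 p [0.4696 0.2813 0.3138]
[314.07867241 256.56893276] [314.08673873 309.55532319]
```

View pics/w2.png

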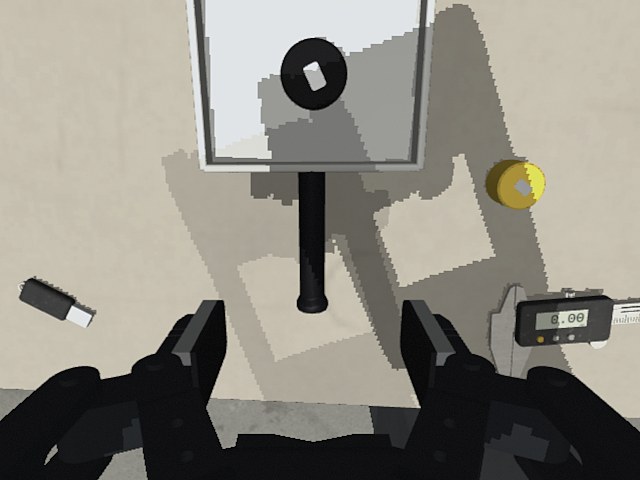

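View pics/s2.png

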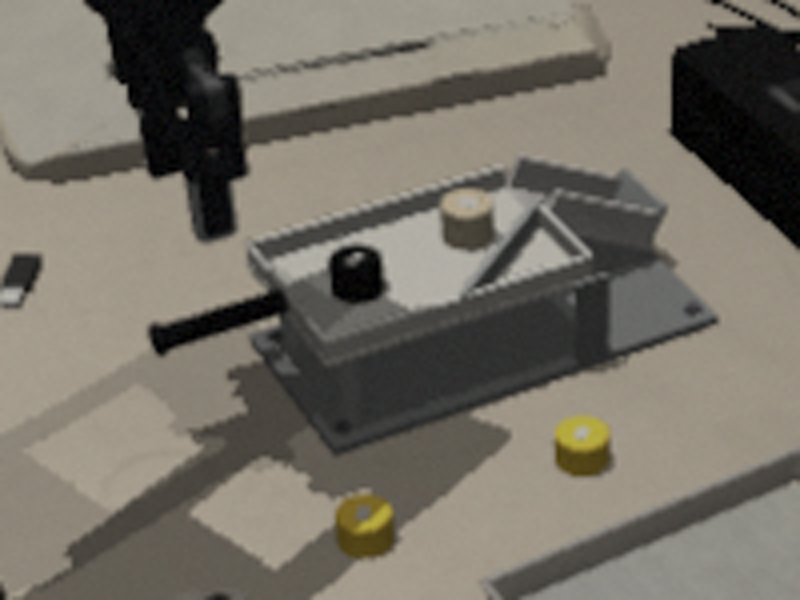

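The black disc lies flat in the open part of the tray (wrist view 314,74; side crop 356,273). The handle axis is at column 312 against a predicted 314, which is under 1 mm off. Next I grip and lift in small arcs, stopping if the force gets high.

```bash
python3 - <<'E'
from h import *
P,Q=hand(0);ctrl.movel(P,Q,velocity=.12);stat("at")
effector.move_gripper(0.);stat("grip")
for t in np.arange(.08,.645,.08):
    ctrl.movel(*hand(t),velocity=.12);F=np.linalg.norm(get_obs()["contact_force"]);stat(f"{t:.2f}")
    if F>60:print("STOP");break
ctrl.sleep(1.);stat()
t=viewer.read_camera("top")[120:320,140:270];s=viewer.read_camera("side")[90:240,190:390]
cv2.imwrite("pics/l1.png",np.hstack([cv2.resize(t,(260,400),interpolation=2),cv2.resize(s,(533,400),interpolation=2)]))
E
```

```text
at 11.03 F [ 0.5 -0.5  0.5] w 0.747 gf 0.0 p [0.4709 0.2813 0.2247]
grip 11.57 F [-1.3  4.6  4.3] w 0.132 gf 58.5 p [0.4705 0.2818 0.2247]
0.08 11.89 F [ 0.3  5.4 -1.3] w 0.135 gf 58.5 p [0.4842 0.2825 0.2406]
0.16 12.22 F [ 1.4  5.7 -1.4] w 0.134 gf 58.6 p [0.499  0.2833 0.2558]
0.24 12.54 F [ 0.2  4.9 -1.7] w 0.131 gf 58.6 p [0.5151 0.2842 0.2698]
0.32 12.87 F [-0.   4.5 -1.5] w 0.134 gf 58.6 p [0.5322 0.2851 0.2825]
0.40 13.19 F [-0.5  5.2 -1.5] w 0.131 gf 58.7 p [0.5502 0.2861 0.2938]
0.48 13.52 F [-1.8  5.   0.2] w 0.129 gf 58.7 p [0.5691 0.2872 0.3036]
0.56 13.84 F [-2.4  5.7 -0.5] w 0.132 gf 58.8 p [0.5887 0.2883 0.3119]
0.64 14.17 F [-2.8  6.   1. ] w 0.132 gf 58.9 p [0.6089 0.2895 0.3186]
 15.17 F [-1.7  5.9  0.7] w 0.134 gf 58.9 p [0.6086 0.2895 0.3186]
```

View pics/l1.png

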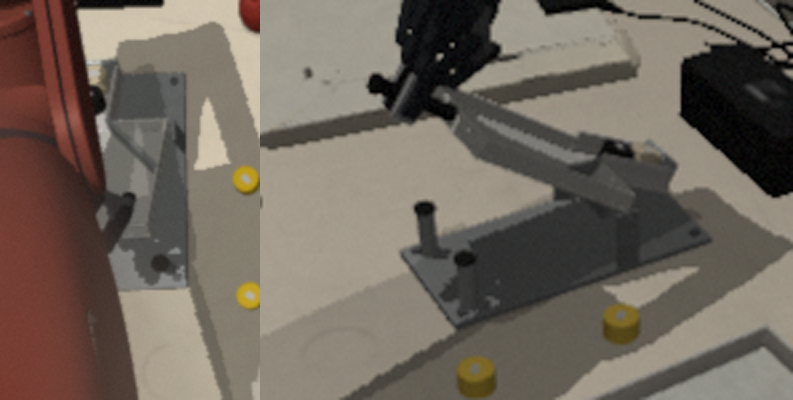

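Side crop: the tray is raised, and the black disc (618,150) and the beige one (655,155) are both in the channel area. I check where the black one sits against the channel geometry.

```bash
python3 - <<'E'
from h import *
s28,c28=np.sin(np.radians(28)),np.cos(np.radians(28))
for d in(10,20,30,37,45,67):
    for h,n in((21,"black"),(24,"beige")):
        y=(-d*c28-h*s28)/1e3;z=(-d*s28+h*c28)/1e3
        p=project("side",H+xf*.0325+yf*y+[0,0,z]);print(n,d,((p-[190,90])*2.666).round())
s=viewer.read_camera("side");t=viewer.read_camera("top")
cv2.imwrite("pics/l2.png",np.hstack([cv2.resize(s[120:180,390:460],(467,400),interpolation=2),cv2.resize(t[135:205,165:215],(286,400),interpolation=2)]))
E
```

```text
black 10 [339. 142.]
beige 10 [340. 139.]
black 20 [347. 144.]
beige 20 [349. 141.]
black 30 [356. 145.]
beige 30 [357. 142.]
black 37 [362. 147.]
beige 37 [363. 144.]
black 45 [369. 148.]
beige 45 [370. 145.]
black 67 [387. 152.]
beige 67 [388. 149.]
```

View pics/l2.png

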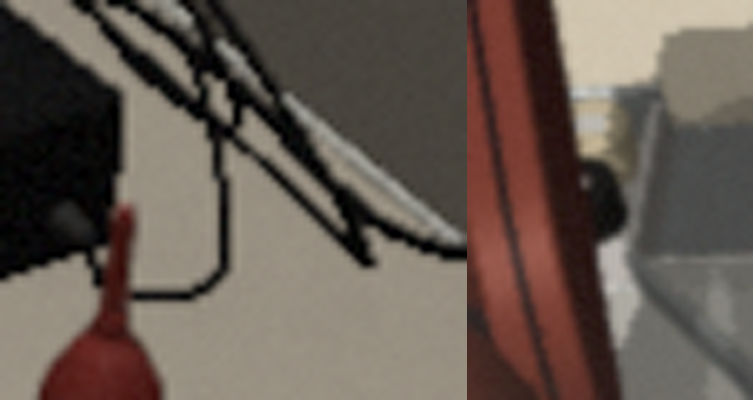

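My side crop missed a 260 px offset, so the black disc is really at 358, which matches d ≈ 33–37 mm. Beige at about 392 matches the stop at 67 mm. The top view confirms both sit in the channel, one behind the other, so I lower the tray.

```bash
python3 - <<'E'
from h import *
for t in list(np.arange(.56,.07,-.08))+[.0]: ctrl.movel(*hand(t),velocity=.1)
stat("level");effector.move_gripper(.6);stat("open")
ctrl.movel(*hand(0,.12),velocity=.15)
ctrl.reach([.45,.0,.35],[1,0,0,0]);ctrl.sleep(.5);stat()
t=viewer.read_camera("top")[130:310,160:250];s=viewer.read_camera("side")[120:220,210:370]
cv2.imwrite("pics/e1.png",np.hstack([cv2.resize(t,(250,500),interpolation=2),cv2.resize(s,(550,344),interpolation=2).__class__((500,550,3),np.uint8) if 0 else cv2.copyMakeBorder(cv2.resize(s,(550,344),interpolation=2),0,156,0,0,0)]))
E
```

```text
level 18.3 F [-1.2  6.1  1.7] w 0.134 gf 59.3 p [0.4705 0.2818 0.2247]
open 18.77 F [ 0.2 -0.6 -0.1] w 0.598 gf 0.0 p [0.4704 0.2809 0.2238]
 21.31 F [-0.  -0.8 -0.2] w 0.602 gf 0.0 p [4.501e-01 3.000e-04 3.500e-01]
```

View pics/e1.png

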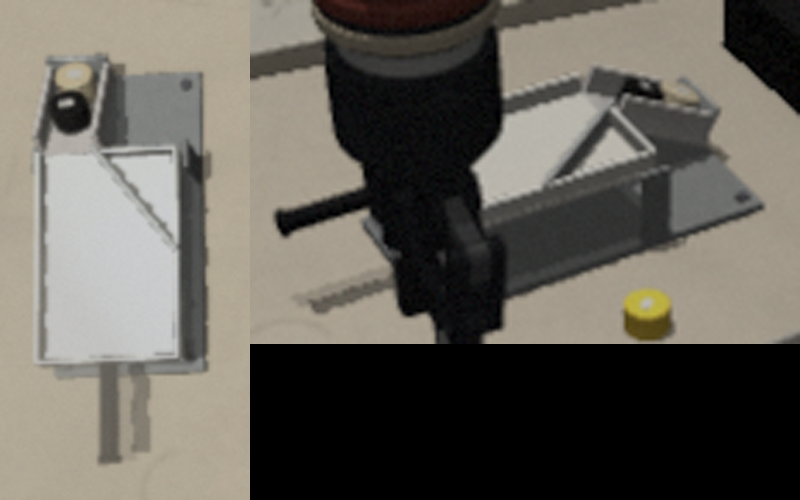

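The top crop shows beige (75,80) and black (70,110) flat in the channel, one behind the other. The tray is level and empty, and the arm is clear.

```bash
python3 -c "
from cell import sign_off;print(sign_off())"
```

```text
the job is handed in; nothing more can be done
None
```

I handed in the job at about 21 s: both small mounts lie in the channel one behind the other, the tray is level and the arm is clear in the last pictures; the hand-in gave no verdict.

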